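# Clip the heat-sink forceps onto the valve's copper tube

## Robot

A 6-joint arm with a two-finger parallel gripper is mounted at the origin on the work surface. World frame = base frame: x ahead of the robot, y to its left, z up, the work surface at z = 0. Lengths are in mm, angles in rad, forces in N, time in s.
With the tool pointing down it reaches from about 350 to 775 mm from the base axis. Payload 7.3 kg.
Tool frame: the origin (TCP) lies at the very end of the fingers, on their centre line; the grasp point (between the pads) lies 19 mm behind it (manip.grip_depth is the z of the grasp point in the tool frame, in mm); z points along the fingers, x is the direction in which the jaws open and shut, and the axes are right-handed (so a half turn about z gives the same grasp; the last joint's range is limited). The gripper opens to 92 mm and grips with 3 to 60 N. Pads are 19 mm wide; open, the fingers measure 130 mm over their backs; the gripper's body (75 mm by 190 mm) begins 47 mm behind the grasp point.
Start: joints at [1.069, 0.342, 1.524, -0, 1.275, -0.146], TCP at [182.865, 492.143, 226.741] pointing down, gripper open.
Joint ranges: [-2.53, 2.53], [-0.77, 2.02], [0.04, 2.7], [-1, 4.14], [0.28, 2.66], [-3.11, 3.11]. Speed limits (rad/s): [2.57, 2.57, 3.14, 3.14, 3.14, 3.14].

## Interface

Orientations are given as a unit quaternion [w, x, y, z].
In Python, from plant import manip, cams gives the robot as it stands.
- The arm moves only by the tool step_arm, never from a script. Its argument "steps" is a list of rows, each an object of numbers: "wx", "wy", "wz": the turn, a rotation vector about the tool's x, y, z in rad; "dx", "dy", "dz": the shift along the tool's x, y, z in m; "jaw": the opening, from 0 (shut) to 1 (fully open). In form: [{"wx": .., "wy": .., "wz": .., "dx": .., "dy": .., "dz": .., "jaw": ..}, ...]. A call has 1 to 20 rows; each row shifts and turns the pose as measured when the row begins, along the tool's axes as they then stand; what a row does not reach is not made up. A row lasts 1/8 s, in which the tool goes at most 62.5 mm and 10.7 degrees, less where a joint would pass 70% of its speed; a pose out of reach is approached as far as the arm can. A call is refused whole if a number of a shift passes 0.0625 or a number of a turn 0.188, either way. A call with a gripper value outside its range is refused whole. The fingers move at their own pace and stop on an object; "squeeze" is the grip in N (left out, the last holds). Time passes only in rows, so rows that do not move let the fingers close. It gives the time, the measured TCP pose, the force and the opening at its end, in the units of the state.
- manip.get_obs(): the state, without advancing time (a new reading comes with each control period).
- cams.capture(name): name is "scene" or "top"; returns a dict with "frame" (384x512x3 uint8, red, green, blue), "intrinsics" (3x3 intrinsics, pixels), "world_from_camera" (4x4, takes a point from camera to world coordinates). Camera axes: x right, y down, z forward; pixel columns grow to the right and rows downward; lengths in mm; the calibration is good to about 2 mm. A picture is of the moment at which its call begins. There is no depth.
- manip.close_job(): hands the job in, once; it reports no verdict.
The state is a dict: "clock": time; "q": joint angles; "qd": joint speeds; "joint_torque": joint torques, N m; "position": TCP position; "tool_rot": TCP orientation; "wrist_force": force on the tool from outside, world axes, zero at the start; "torque": the same for the moment, N m; "finger_gap": opening from 0.0 (shut) to 1.0 (fully open).
Only numpy, scipy, OpenCV 4.12 (cv2) and the standard library are available. Lean on these libraries where they do the work, as an engineer would, in place of code of your own. Each camera call takes 0.05 s, during which the arm holds its last target.

## Task

Get the ball-valve stub ready for soldering: pick up the self-closing cross-lock forceps by squeezing their two black grips, which opens the jaws, bring the open jaws around the bare copper tube of the stub that has a ball valve with a lever at its foot (not the tee stub), and let go so that the forceps clamp themselves level onto the tube, the tube between the jaw pads and the pads on bare tube only. Leave both stubs standing where they are.

Things in the scene. Friction and masses are not known exactly. Their poses are not given: they have to be found in the camera images.
- forceps: Cross-lock forceps lying flat, 179 mm long, 52 g. Origin: underside, midway between the two black grips; x to the jaws, z up. Grips: upright plates, x -19 to 19 mm, 57 mm over their outsides at rest, 40 mm squeezed. Squeeze them along y. Rear pivot at x -60 mm. Bright jaw pads x 62 to 110, z 0 to 36 mm; gap along y 6 mm at rest, 44 mm squeezed. Grips and pivot: z 0 to 24 mm.
- forceps_arm (a joint): Opening angle of each forceps arm (both move alike): 0 jaws shut at rest, 0.133 rad fully open at the stop, about 0.055 when gripping the 22 mm tube. A spring shuts the jaws: pressing the grips takes 8 N to start and 18 N to reach the stop, so squeeze with 25 to 35 N and keep squeezing while carrying.
- valve_tube (a point): Target: point on the axis of the upright 22 mm copper tube, mid-length of its bare part, 90 mm above the bench; z up. Bare from 50 mm (top of a 40 mm brass nut) to 130 mm (open top). Below: ball valve, on a loose 90 x 90 x 8 mm steel plate, 1.2 kg in all. Its level black lever, 21 to 37 mm above the bench, passes 37 mm from the axis on the far (+x) side and reaches 88 mm to +y.
- tee_stub: The other stub, to leave alone, 0.18 to 0.32 m to either side of the valve stub: same plate, nut and tube (130 mm tall, 1.2 kg) but on a brass tee with a short side branch along x, no lever. Origin: centre of the plate's underside, z up. Also near: a loose brass union nut 28 mm tall; a blue bin, pipe offcuts and a carton under 105 mm tall beyond x = 0.7 m.
There are look-alikes about, which are no part of the job. Of the things that look like the forceps, take the one that is farthest to the robot's right at the start.

How it is judged (in metres and radians):
On the way, in this order (a step that is already met when the one before it is completed fails the run):
1. the forceps are squeezed open and lifted off the bench (value of joint forceps_arm above 0.07 rad and height (world z) of forceps above 0.03 m), for 0.2 s.
2. the open jaws are around the bare tube of the valve stub (value of joint forceps_arm above 0.065 rad and x of valve_tube in the frame of forceps between 0.064 and 0.108 m and z of valve_tube in the frame of forceps between -0.008 and 0.044 m and y of valve_tube in the frame of forceps between -0.014 and 0.014 m), for 0.1 s.
At the end, for the whole second after the job is handed in: Forceps clamped by their own spring on the valve stub's tube: tube within 22 mm of the pads' middle lengthwise, pads wholly on bare tube (4 mm spare), level within 0.3 rad, at rest; valve stub upright (0.1 rad) and within 40 mm of its start, tee stub within 30 mm (value of joint forceps_arm between 0.035 and 0.08 rad and x of valve_tube in the frame of forceps between 0.064 and 0.108 m and z of valve_tube in the frame of forceps between -0.008 and 0.044 m and y of valve_tube in the frame of forceps between -0.01 and 0.01 m and contact force between forceps and anything else above 1 N and angle between forceps's own z axis and vertical below 0.3 rad and angle between valve_tube's own z axis and vertical below 0.1 rad and distance of valve_tube from where it was at the start of the episode below 0.04 m and distance of tee_stub from where it was at the start of the episode below 0.03 m and linear speed of forceps below 0.02 m/s); the robot touches nothing.
It fails at once if the tee stub is pushed more than 30 mm or the valve stub's tube more than 60 mm (distance of tee_stub from where it was at the start of the episode above 0.03 m or distance of valve_tube from where it was at the start of the episode above 0.06 m).
It also fails if it takes over 43 s, if anything falls off the work surface, if the arm or the gripper's body presses on something with over 40 N, if the wrist force passes 120 N, or if a joint passes its speed limit or range.

## Working session

There is one attempt and no reset: what is moved stays moved. The work goes in short steps, Python scripts to look and compute and a tool call to move; the robot and the scene stay as the last step left them, time stands still between calls to the robot, and variables do not carry over. Pictures are saved under pics/ and viewed, and the job is handed in when it is done.

Besides the shell and the picture viewer there is one more tool, called after "Call:" as name(argument=value, ...), one argument or row to a line, values as JSON. step_arm: Moves the arm, as the interface text tells. Its arguments: {"type":"object","properties":{"steps":{"type":"array","items":{"type":"object","properties":{"wx":{"type":"number"},"wy":{"type":"number"},"wz":{"type":"number"},"dx":{"type":"number"},"dy":{"type":"number"},"dz":{"type":"number"},"jaw":{"type":"number"}}}},"squeeze":{"type":"number"}},"required":["steps"]}

```bash
mkdir -p pics; ls
python3 - <<'E'
from plant import manip,cams
import cv2,numpy as np
for n in("scene","top"):
    c=cams.capture(n); cv2.imwrite(f"pics/{n}0.png",c["frame"][:,:,::-1]); print(n,c["intrinsics"],c["world_from_camera"])
print(manip.get_obs(),manip.grip_depth)
E
```

```text
pics
scene [[394.03419725   0.         260.30771806]
 [  0.         394.03419725 197.40458176]
 [  0.           0.           1.        ]] [[-7.18511616e-01  4.89687748e-01 -4.93909878e-01  9.41111872e+02]
 [ 6.95296126e-01  4.87907217e-01 -5.27740320e-01  4.68575847e+02]
 [-1.74457745e-02 -7.22601174e-01 -6.91044997e-01  6.85545627e+02]
 [ 0.00000000e+00  0.00000000e+00  0.00000000e+00  1.00000000e+00]]
top [[463.89603352   0.         261.24007453]
 [  0.         463.89603352 196.40083107]
 [  0.           0.           1.        ]] [[ 2.79576777e-02 -9.80870738e-01  1.92642062e-01  3.25463331e+02]
 [-9.99596927e-01 -2.83846484e-02  5.43690820e-04  1.72615012e+01]
 [ 4.93478678e-03 -1.92579614e-01 -9.81268944e-01  9.97647808e+02]
 [ 0.00000000e+00  0.00000000e+00  0.00000000e+00  1.00000000e+00]]
{'clock': 0.1, 'q': array([ 1.06898807e+00,  3.42607606e-01,  1.52493873e+00,  1.05321348e-05,
        1.27539594e+00, -1.46027898e-01]), 'qd': array([-1.14825232e-03, -1.85745044e-03, -2.16480171e-03,  1.35835333e-03,
       -4.51048303e-06, -1.03453034e-03]), 'joint_torque': array([ 2.33052662e-03, -4.32005596e+01, -2.44694692e+01,  7.19702058e-02,
        5.26516966e-02, -7.07224785e-05]), 'position': array([182.67900226, 491.79782472, 226.1320301 ]), 'tool_rot': array([ 2.95964849e-04,  8.21073756e-01,  5.70821717e-01, -6.06463214e-04]), 'wrist_force': array([-0.1867212 ,  0.03095648, -1.73702801]), 'torque': array([ 0.02086655,  0.02397884, -0.03218526]), 'finger_gap': 1.0009745579061222} -18.8
```

View pics/top0.png

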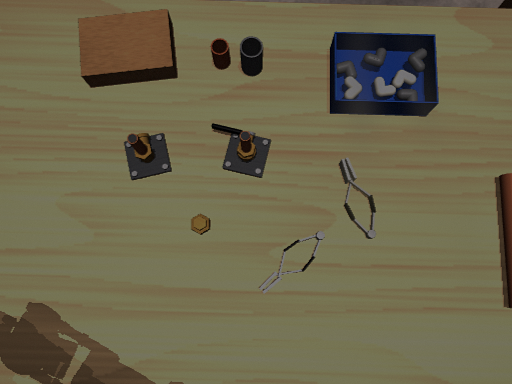

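View pics/scene0.png

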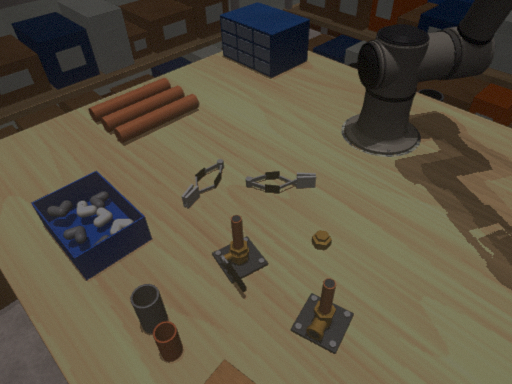

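The top view shows the rightmost forceps with pivot near (371,234) and jaws near (347,170). The valve stub with its lever is near (247,150) and the tee stub near (146,155). Next I'll zoom in and measure.

```bash
cat > h.py <<'E'
import numpy as np,cv2
from plant import manip,cams
def ray(c,u,v):
    K=np.array(c["intrinsics"]);T=np.array(c["world_from_camera"])
    d=T[:3,:3]@np.linalg.inv(K)@np.array([u,v,1.]);return T[:3,3],d
def onz(c,u,v,z):
    o,d=ray(c,u,v);return o+d*(z-o[2])/d[2]
def proj(c,p):
    K=np.array(c["intrinsics"]);T=np.linalg.inv(np.array(c["world_from_camera"]))
    q=K@(T[:3,:3]@np.asarray(p,float)+T[:3,3]);return q[:2]/q[2]
E
python3 - <<'E'
from h import *
import cv2
a=cv2.imread("pics/top0.png")
cv2.imwrite("pics/t_f.png",cv2.resize(a[150:245,320:400],None,fx=6,fy=6,interpolation=cv2.INTER_CUBIC))
cv2.imwrite("pics/t_v.png",cv2.resize(a[110:190,190:290],None,fx=7,fy=7,interpolation=cv2.INTER_CUBIC))
b=cv2.imread("pics/scene0.png")
cv2.imwrite("pics/s_v.png",cv2.resize(b[140:300,160:290],None,fx=3.7,fy=3.7,interpolation=cv2.INTER_CUBIC))
E
```

```text
(no output)
```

View pics/t_f.png

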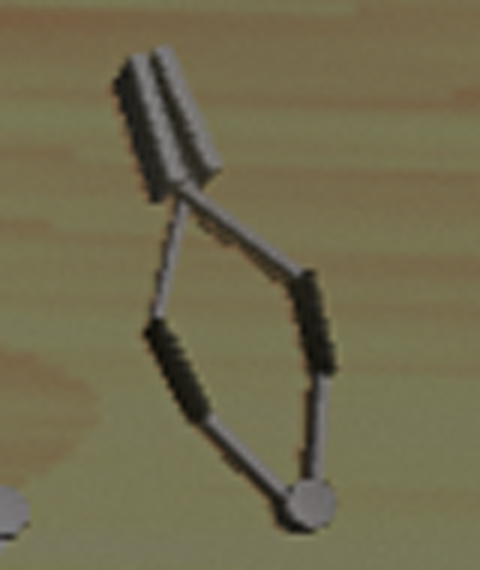

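View pics/t_v.png

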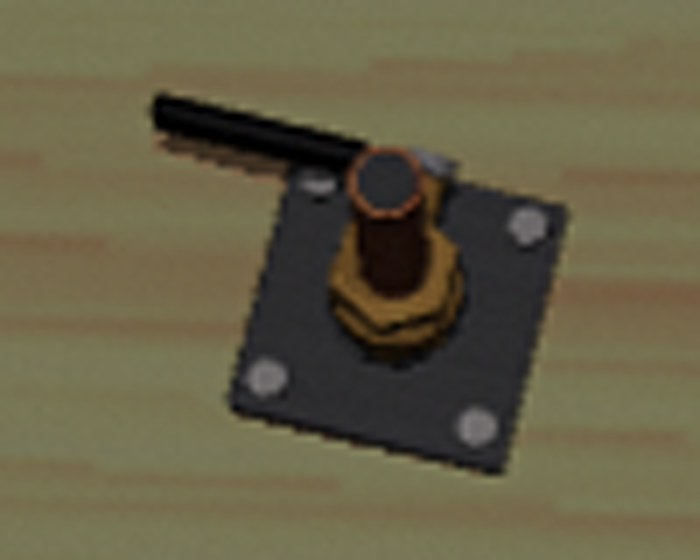

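View pics/s_v.png

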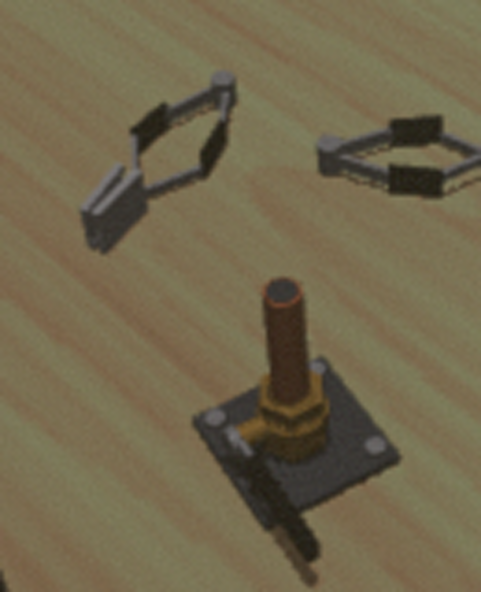

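Run:
```python
from h import *
t=cams.capture("top");s=cams.capture("scene")
def C(px,py,x0,y0,k): return x0+(px+.5)/k-.5,y0+(py+.5)/k-.5
P=lambda x,y,z:onz(t,*C(x,y,320,150,6),z)
piv=P(309,503,24)
gl=[P(152,325,24),P(202,413,24)];gr=[P(302,277,24),P(326,370,24)]
g=np.mean(gl+gr,axis=0)
tip=P(150,53,36);rear=P(186,183,36)
for n,p in [("piv",piv),("g",g),("gl",np.mean(gl,0)),("gr",np.mean(gr,0)),("tip",tip),("rear",rear)]: print(n,p.round(1))
d=(g-piv);print("grip-piv",np.linalg.norm(d[:2]),np.arctan2(d[1],d[0]));d=tip-piv;print("tip-piv",np.linalg.norm(d[:2]),np.arctan2(d[1],d[0]))
print("grip width",np.linalg.norm(np.mean(gl,0)-np.mean(gr,0)))
V=onz(t,*C(387,181,190,110,7),130);print("tube top",V, "base check corners", )
print("tube scene",onz(s,*C(283,291,160,140,3.7),130))
for q in[(290,168),(567,207),(500,472),(230,408)]: print("plate",onz(t,*C(*q,190,110,7),8).round(1))
print(np.mean([onz(t,*C(*q,190,110,7),8) for q in[(290,168),(567,207),(500,472),(230,408)]],0))
print("lever end",onz(t,*C(155,105,190,110,7),37))
# scene check: pivot disc & grips
S=lambda x,y,z:onz(s,*C(x,y,160,140,3.7),z)
print("scene piv",S(222,79,24),"grips",S(151,122,24),S(212,145,24))
```

```text
piv [ 443.8 -215.9   24. ]
g [ 499.1 -194.4   24. ]
gl [ 490.2 -169.9   24. ]
gr [ 508.1 -218.8   24. ]
tip [ 602.6 -158.9   36. ]
rear [ 555.2 -171.4   36. ]
grip-piv 59.3956721097464 0.37155920508337725
tip-piv 168.70569327638333 0.3447037649552891
grip width 52.07440871772223
tube top [616.37179966  53.17514155 130.        ] base check corners
tube scene [617.77668149  53.16231205 130.        ]
plate [660.7  89.3   8. ]
plate [650.3   0.7   8. ]
plate [563.1  19.5   8. ]
plate [581.2 104.9   8. ]
[613.8284552   53.61033795   8.        ]
lever end [670.10891273 129.93476286  37.        ]
scene piv [ 446.90914113 -216.50522307   24.        ] grips [ 513.50434317 -214.73475485   24.        ] [ 498.86340717 -164.92866453   24.        ]
```

The measurements agree with each other:
- **Forceps:** origin about (500,-194), yaw about 0.355.
- **Tube axis:** about (616.5, 53.3) from both cameras.

First move: above the forceps, then turn so the jaws open along the forceps' y axis.

Call:
step_arm(
  steps=[
    {"dx":-0.02,"dy":0.02,"jaw":1},
    {"dx":-0.038,"dy":0.038,"jaw":1},
    {"dx":-0.038,"dy":0.038,"jaw":1},
    {"dx":-0.038,"dy":0.038,"jaw":1},
    {"dx":-0.038,"dy":0.038,"jaw":1},
    {"dx":-0.038,"dy":0.038,"jaw":1},
    {"dx":-0.038,"dy":0.038,"jaw":1},
    {"dx":-0.038,"dy":0.038,"jaw":1},
    {"dx":-0.038,"dy":0.038,"jaw":1},
    {"dx":-0.038,"dy":0.038,"jaw":1},
    {"dx":-0.038,"dy":0.038,"jaw":1},
    {"dx":-0.038,"dy":0.038,"jaw":1},
    {"dx":-0.038,"dy":0.038,"jaw":1},
    {"dx":-0.038,"dy":0.038,"jaw":1},
    {"wz":-0.142,"jaw":1},
    {"wz":-0.142,"jaw":1},
    {"wz":-0.142,"jaw":1},
    {"wz":-0.142,"jaw":1},
    {"wz":-0.142,"jaw":1},
  ],
)

```text
$.steps[0]: bad value
```

Call:
step_arm(
  steps=[
    {"wx":0,"wy":0,"wz":0,"dx":-0.02,"dy":0.02,"dz":0,"jaw":1},
  ],
  squeeze=30,
)

```text
clock: 0.32
position: [194.2, 466.7, 225.9]
tool_rot: [0.0, 0.821, 0.572, -0.001]
wrist_force: [1.0, 0.1, 0.4]
finger_gap: 1.002
```

Call:
step_arm(
  steps=[
    {"wx":0,"wy":0,"wz":0,"dx":-0.04,"dy":0.04,"dz":0,"jaw":1},
    {"wx":0,"wy":0,"wz":0,"dx":-0.04,"dy":0.04,"dz":0,"jaw":1},
    {"wx":0,"wy":0,"wz":0,"dx":-0.04,"dy":0.04,"dz":0,"jaw":1},
    {"wx":0,"wy":0,"wz":0,"dx":-0.04,"dy":0.04,"dz":0,"jaw":1},
    {"wx":0,"wy":0,"wz":0,"dx":-0.04,"dy":0.04,"dz":0,"jaw":1},
    {"wx":0,"wy":0,"wz":0,"dx":-0.04,"dy":0.04,"dz":0,"jaw":1},
    {"wx":0,"wy":0,"wz":0,"dx":-0.04,"dy":0.04,"dz":0,"jaw":1},
    {"wx":0,"wy":0,"wz":0,"dx":-0.04,"dy":0.04,"dz":0,"jaw":1},
    {"wx":0,"wy":0,"wz":0,"dx":-0.04,"dy":0.04,"dz":0,"jaw":1},
    {"wx":0,"wy":0,"wz":0,"dx":-0.04,"dy":0.04,"dz":0,"jaw":1},
    {"wx":0,"wy":0,"wz":0,"dx":-0.04,"dy":0.04,"dz":0,"jaw":1},
    {"wx":0,"wy":0,"wz":0,"dx":-0.04,"dy":0.04,"dz":0,"jaw":1},
    {"wx":0,"wy":0,"wz":-0.14,"dx":0,"dy":0,"dz":0,"jaw":1},
    {"wx":0,"wy":0,"wz":-0.14,"dx":0,"dy":0,"dz":0,"jaw":1},
    {"wx":0,"wy":0,"wz":-0.14,"dx":0,"dy":0,"dz":0,"jaw":1},
    {"wx":0,"wy":0,"wz":-0.14,"dx":0,"dy":0,"dz":0,"jaw":1},
    {"wx":0,"wy":0,"wz":-0.14,"dx":0,"dy":0,"dz":0,"jaw":1},
  ],
  squeeze=30,
)

```text
clock: 2.45
position: [486.2, -172.6, 224.3]
tool_rot: [0.0, 0.567, 0.824, 0.001]
wrist_force: [-0.0, 0.1, -0.0]
finger_gap: 1.0
```

Call:
step_arm(
  steps=[
    {"wx":0,"wy":0,"wz":0.01,"dx":-0.025,"dy":0.007,"dz":0.03,"jaw":1},
    {"wx":0,"wy":0,"wz":0,"dx":0,"dy":0,"dz":0.04,"jaw":1},
    {"wx":0,"wy":0,"wz":0,"dx":0,"dy":0,"dz":0.04,"jaw":1},
    {"wx":0,"wy":0,"wz":0,"dx":0,"dy":0,"dz":0.04,"jaw":1},
    {"wx":0,"wy":0,"wz":0,"dx":0,"dy":0,"dz":0.02,"jaw":1},
    {"wx":0,"wy":0,"wz":0,"dx":0,"dy":0,"dz":0,"jaw":1},
  ],
  squeeze=30,
)

```text
clock: 3.2
position: [503.0, -194.3, 49.4]
tool_rot: [0.001, 0.57, 0.822, 0.001]
wrist_force: [-0.3, 0.1, 0.5]
finger_gap: 0.998
```

Run:
```python
from h import *
s=cams.capture("scene");cv2.imwrite("pics/s1.png",cv2.resize(s["frame"][100:260,130:330,::-1],None,fx=3.7,fy=3.7,interpolation=cv2.INTER_CUBIC))
s=cams.capture("top");cv2.imwrite("pics/t1.png",cv2.resize(s["frame"][130:250,290:430,::-1],None,fx=4.5,fy=4.5,interpolation=cv2.INTER_CUBIC))
```

```text
(no output)
```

View pics/s1.png

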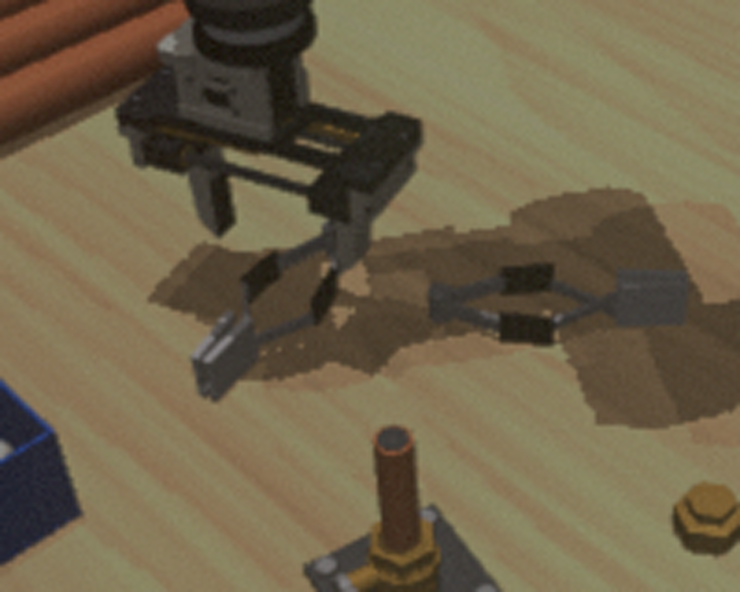

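View pics/t1.png

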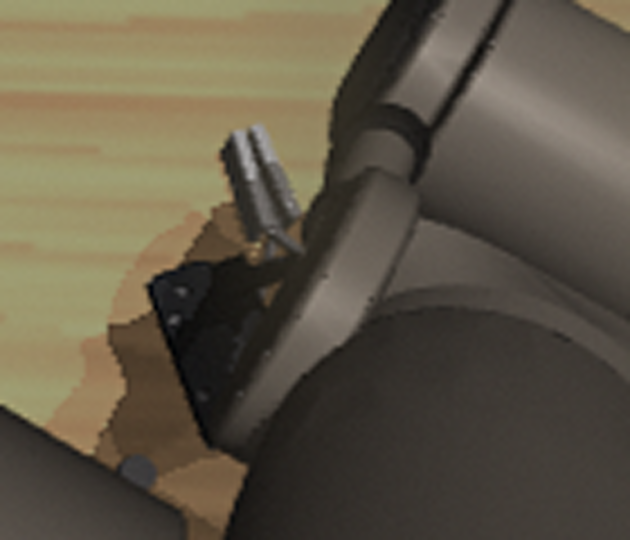

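The fingertips at (217,232) and (347,268) straddle the black grips at (262,278) and (325,298), with the forceps undisturbed. I'll descend and squeeze.

Call:
step_arm(
  steps=[
    {"wx":0,"wy":0,"wz":0,"dx":0,"dy":0,"dz":0.025,"jaw":1},
    {"wx":0,"wy":0,"wz":0,"dx":0,"dy":0,"dz":0.015,"jaw":1},
    {"wx":0,"wy":0,"wz":0,"dx":0,"dy":0,"dz":0,"jaw":1},
  ],
  squeeze=30,
)

```text
clock: 3.68
position: [507.1, -196.3, 14.2]
tool_rot: [0.006, 0.57, 0.822, 0.002]
wrist_force: [0.1, -0.8, 0.8]
finger_gap: 0.998
```

Call:
step_arm(
  steps=[
    {"wx":0.011,"wy":0.003,"wz":0,"dx":0.004,"dy":-0.004,"dz":0.008,"jaw":1},
    {"wx":0,"wy":0,"wz":0,"dx":0,"dy":0,"dz":0.002,"jaw":1},
  ],
  squeeze=30,
)

```text
clock: 3.92
position: [502.6, -194.3, 5.0]
tool_rot: [0.003, 0.57, 0.822, -0.002]
wrist_force: [-0.0, -0.6, -0.1]
finger_gap: 0.997
```

Call:
step_arm(
  steps=[
    {"wx":0,"wy":0,"wz":0,"dx":0,"dy":0,"dz":0.001,"jaw":0.55},
    {"wx":0,"wy":0,"wz":0,"dx":0,"dy":0,"dz":0,"jaw":0.4},
    {"wx":0,"wy":0,"wz":0,"dx":0,"dy":0,"dz":0,"jaw":0.3},
    {"wx":0,"wy":0,"wz":0,"dx":0,"dy":0,"dz":0,"jaw":0.3},
    {"wx":0,"wy":0,"wz":0,"dx":0,"dy":0,"dz":0,"jaw":0.3},
    {"wx":0,"wy":0,"wz":0,"dx":0,"dy":0,"dz":0,"jaw":0.3},
  ],
  squeeze=30,
)

```text
clock: 4.68
position: [503.6, -194.8, 5.0]
tool_rot: [0.004, 0.57, 0.822, -0.002]
wrist_force: [-0.1, 0.6, 1.0]
finger_gap: 0.42
```

Run:
```python
from h import *
s=cams.capture("scene");cv2.imwrite("pics/s2.png",cv2.resize(s["frame"][100:260,130:330,::-1],None,fx=3.7,fy=3.7,interpolation=cv2.INTER_CUBIC))
```

```text
(no output)
```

View pics/s2.png

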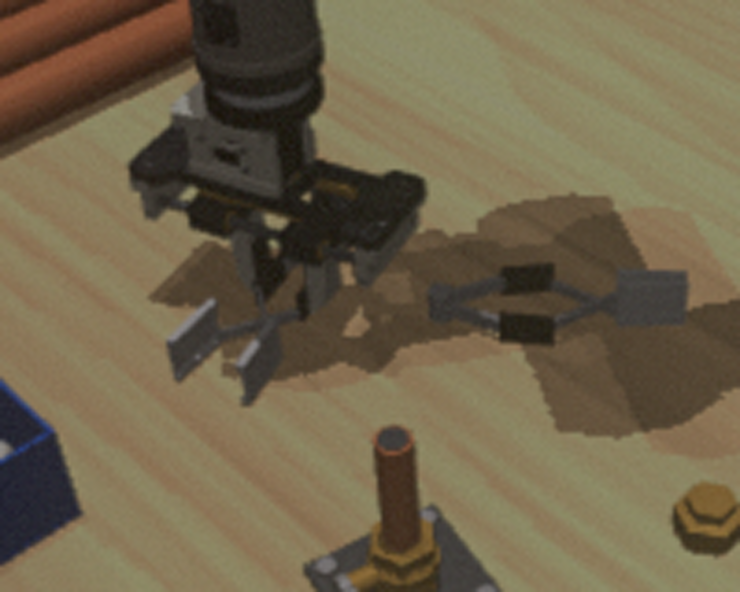

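The jaws are wide open: pads at (192,340) and (260,365), gap 0.42, which is about 39 mm. Lifting.

Call:
step_arm(
  steps=[
    {"wx":0,"wy":0,"wz":0,"dx":0,"dy":0,"dz":-0.01,"jaw":0.3},
    {"wx":0,"wy":0,"wz":0,"dx":0,"dy":0,"dz":-0.02,"jaw":0.3},
    {"wx":0,"wy":0,"wz":0,"dx":0,"dy":0,"dz":-0.025,"jaw":0.3},
    {"wx":0,"wy":0,"wz":0,"dx":0,"dy":0,"dz":-0.025,"jaw":0.3},
    {"wx":0,"wy":0,"wz":0,"dx":0,"dy":0,"dz":-0.01,"jaw":0.3},
    {"wx":0,"wy":0,"wz":0,"dx":0,"dy":0,"dz":0,"jaw":0.3},
    {"wx":0,"wy":0,"wz":0,"dx":0,"dy":0,"dz":0,"jaw":0.3},
  ],
  squeeze=30,
)

```text
clock: 5.6
position: [501.8, -193.4, 98.4]
tool_rot: [0.003, 0.57, 0.822, -0.002]
wrist_force: [-0.2, -0.2, -0.8]
finger_gap: 0.423
```

Run:
```python
from h import *
s=cams.capture("scene");cv2.imwrite("pics/s3.png",cv2.resize(s["frame"][80:240,130:330,::-1],None,fx=3.7,fy=3.7,interpolation=cv2.INTER_CUBIC))
s=cams.capture("top");cv2.imwrite("pics/t3.png",cv2.resize(s["frame"][100:260,290:430,::-1],None,fx=3.7,fy=3.7,interpolation=cv2.INTER_CUBIC))
```

```text
(no output)
```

View pics/s3.png

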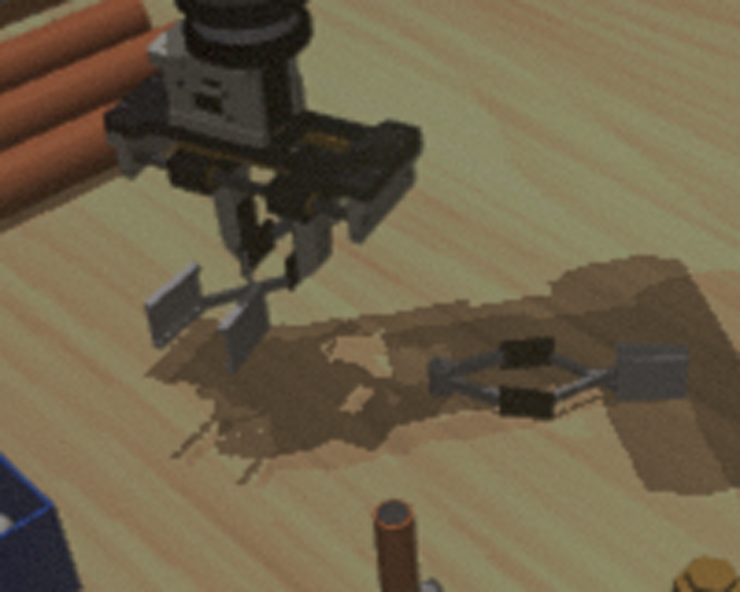

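View pics/t3.png

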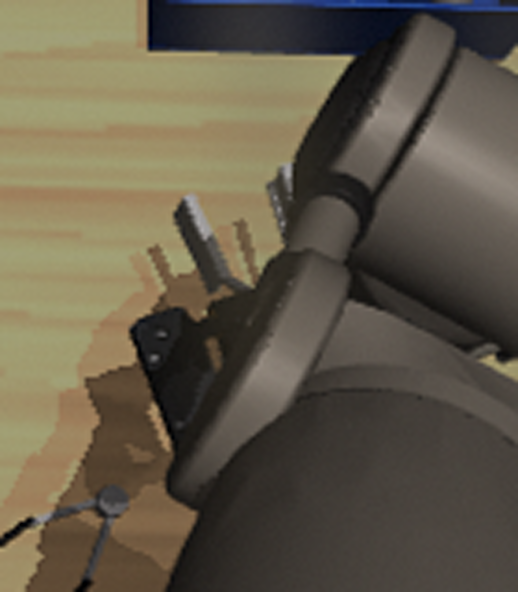

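The forceps are held level and open. I'll measure the pads' tips to get the offset from the TCP.

Run:
```python
from h import *
s=cams.capture("scene");t=cams.capture("top")
def C(px,py,x0,y0,k): return x0+(px+.5)/k-.5,y0+(py+.5)/k-.5
z=129.4
o=manip.get_obs();p=o["position"];print(p,o["clock"])
for n,c,pts,x0,y0 in(("top",t,[(186,200),(283,168)],290,100),("scene",s,[(148,305),(222,326)],130,80)):
    q=[onz(c,*C(a,b,x0,y0,3.7),z) for a,b in pts]; m=np.mean(q,0)
    d=m-p; print(n,np.round(q,1),m.round(1),"len from tcp",np.hypot(d[0],d[1]),np.arctan2(d[1],d[0]),"gap",np.linalg.norm(q[0]-q[1]),"gapdir",np.arctan2(*(q[0]-q[1])[[1,0]]))
```

```text
[ 501.83921576 -193.38771372   98.31914945] 5.8
top [[ 584.9 -132.8  129.4]
 [ 604.  -184.   129.4]] [ 594.4 -158.4  129.4] len from tcp 98.99578692958798 0.3611532870156803 gap 54.69936153459425 gapdir 1.9262649616576937
scene [[ 608.2 -185.2  129.4]
 [ 588.3 -136.4  129.4]] [ 598.2 -160.8  129.4] len from tcp 101.75159277254525 0.325721347961097 gap 52.70240853809634 gapdir -1.183844912573193
```

Call:
step_arm(
  steps=[
    {"wx":0,"wy":0,"wz":0,"dx":0.02,"dy":0,"dz":0.003,"jaw":0.3},
    {"wx":0,"wy":0,"wz":0,"dx":0.03,"dy":0,"dz":0.004,"jaw":0.3},
    {"wx":0,"wy":0,"wz":0,"dx":0.03,"dy":0.004,"dz":0.004,"jaw":0.3},
    {"wx":0,"wy":0,"wz":0,"dx":0.03,"dy":0.004,"dz":0.004,"jaw":0.3},
    {"wx":0,"wy":0,"wz":0,"dx":0.03,"dy":0.004,"dz":0.004,"jaw":0.3},
    {"wx":0,"wy":0,"wz":0,"dx":0.03,"dy":0.004,"dz":0.004,"jaw":0.3},
    {"wx":0,"wy":0,"wz":0,"dx":0.02,"dy":0,"dz":0,"jaw":0.3},
    {"wx":0,"wy":0,"wz":0,"dx":0,"dy":0,"dz":0,"jaw":0.3},
    {"wx":0,"wy":0,"wz":0,"dx":0,"dy":0,"dz":0,"jaw":0.3},
  ],
  squeeze=30,
)

```text
clock: 6.92
position: [448.1, -5.4, 70.1]
tool_rot: [0.001, 0.57, 0.821, -0.003]
wrist_force: [-0.1, -0.7, -0.2]
finger_gap: 0.418
```

Run:
```python
from h import *
s=cams.capture("scene");cv2.imwrite("pics/s4.png",cv2.resize(s["frame"][110:270,160:360,::-1],None,fx=3.7,fy=3.7,interpolation=cv2.INTER_CUBIC))
s=cams.capture("top");cv2.imwrite("pics/t4.png",cv2.resize(s["frame"][100:260,200:360,::-1],None,fx=3.7,fy=3.7,interpolation=cv2.INTER_CUBIC))
print(manip.get_obs()["position"],manip.get_obs()["q"])
```

```text
[448.06421949  -5.61656842  70.16418483] [-0.17947891  0.41280864  1.93092173 -0.00850424  0.79940166 -2.10005651]
```

View pics/s4.png

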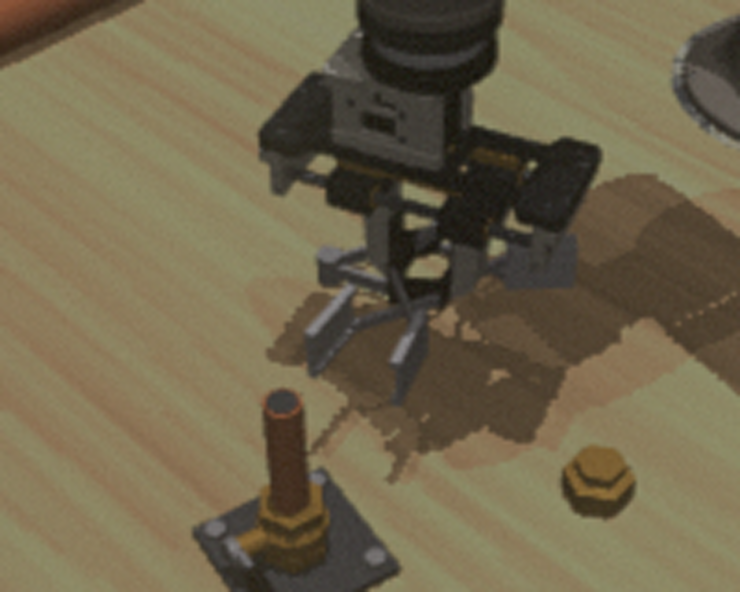

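View pics/t4.png

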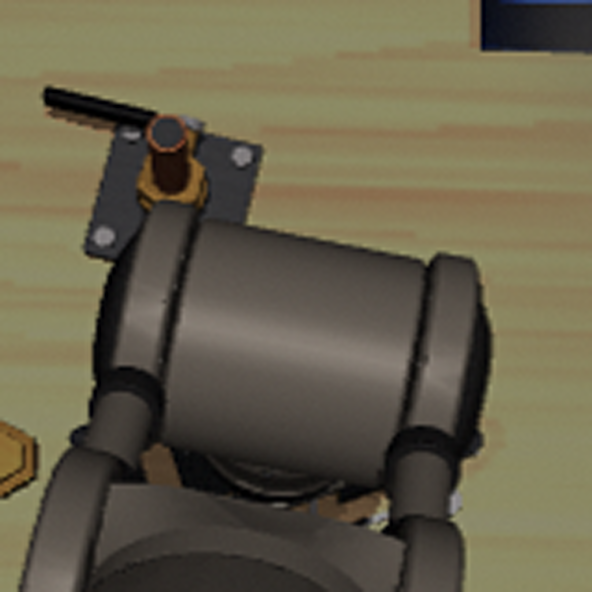

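Run:
```python
from h import *
s=cams.capture("scene")
def C(px,py,x0,y0,k): return x0+(px+.5)/k-.5,y0+(py+.5)/k-.5
o=manip.get_obs();p=o["position"]
q=[onz(s,*C(a,b,160,110,3.7),101.1) for a,b in[(308,333),(395,364)]];m=np.mean(q,0);d=m-p
print(np.round(q,1),m.round(1),np.hypot(d[0],d[1]),np.arctan2(d[1],d[0]),np.arctan2(*(q[0]-q[1])[[1,0]]))
w=o["tool_rot"];print("yaw",2*np.arctan2(w[2],w[1])-np.pi/2)
for T in((542.6,27.2),):
    e=np.array(T)-p[:2];a=2*np.arctan2(w[2],w[1]);print("dx",e@[np.cos(a),np.sin(a)],"dy",e@[np.sin(a),-np.cos(a)])
```

```text
[[554.5   0.8 101.1]
 [536.7  54.3 101.1]] [545.6  27.5 101.1] 103.05329300925492 0.32784842054482144 -1.249799568316393
yaw 0.3554844607952663
dx -2.1241992096460613 dy 100.09596819195141
```

Call:
step_arm(
  steps=[
    {"wx":0,"wy":0,"wz":0,"dx":-0.002,"dy":0.005,"dz":-0.007,"jaw":0.3},
    {"wx":0,"wy":0,"wz":0,"dx":0,"dy":0.015,"dz":0,"jaw":0.3},
    {"wx":0,"wy":0,"wz":0,"dx":0,"dy":0.015,"dz":0,"jaw":0.3},
    {"wx":0,"wy":0,"wz":0,"dx":0,"dy":0.01,"dz":0,"jaw":0.3},
    {"wx":0,"wy":0,"wz":0,"dx":0,"dy":0,"dz":0,"jaw":0.3},
    {"wx":0,"wy":0,"wz":0,"dx":0,"dy":0,"dz":0,"jaw":0.3},
  ],
  squeeze=30,
)

```text
clock: 7.82
position: [495.6, 7.8, 77.8]
tool_rot: [0.002, 0.572, 0.82, -0.003]
wrist_force: [0.0, -0.4, -0.7]
finger_gap: 0.424
```

Run:
```python
from h import *
s=cams.capture("scene");cv2.imwrite("pics/s5.png",cv2.resize(s["frame"][150:270,180:330,::-1],None,fx=5,fy=5,interpolation=cv2.INTER_CUBIC))
o=manip.get_obs();p=o["position"];w=o["tool_rot"];e=np.array((542.6,27.2))-p[:2];a=2*np.arctan2(w[2],w[1]);print(p,w,a-np.pi/2,"dx",e@[np.cos(a),np.sin(a)],"dy",e@[np.sin(a),-np.cos(a)])
```

```text
[495.55379406   7.77125305  77.85281973] [ 0.0015798   0.57184985  0.82035281 -0.00255198] 0.35327201215485937 dx 1.9523813778092034 dy 50.86265731168469
```

View pics/s5.png

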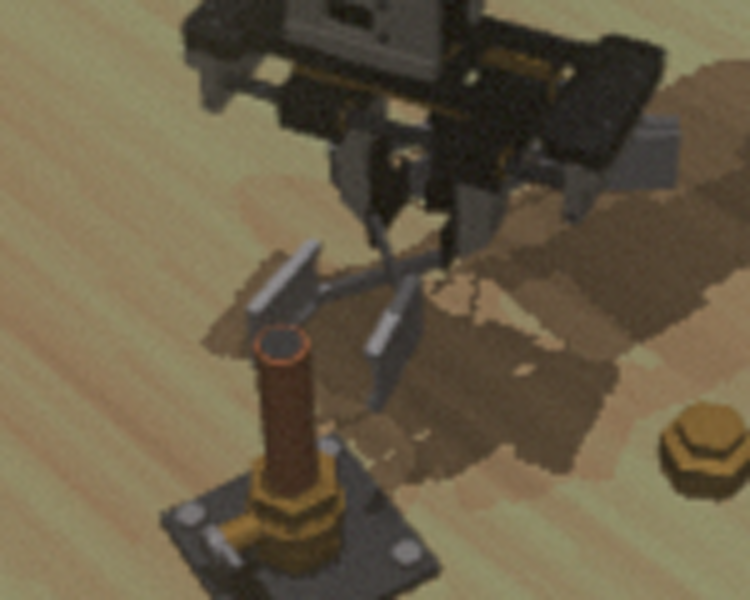

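Run:
```python
from h import *
s=cams.capture("scene")
def C(px,py,x0,y0,k): return x0+(px+.5)/k-.5,y0+(py+.5)/k-.5
o=manip.get_obs();p=o["position"]
q=[onz(s,*C(a,b,180,150,5),108.9) for a,b in[(252,316),(375,352)]];m=np.mean(q,0)
psi=.354;tb=np.array([617.3,53.2]);d=tb-m[:2]
print(np.round(q,1),m.round(1),"fwd",d@[np.cos(psi),np.sin(psi)],"lat(+yf)",d@[-np.sin(psi),np.cos(psi)],np.arctan2(*(q[1]-q[0])[[1,0]])-np.pi/2)
```

```text
[[604.2  17.1 108.9]
 [582.5  67.1 108.9]] [593.3  42.1 108.9] fwd 26.36438102267065 lat(+yf) 2.1312339671815774 0.4093677484545146
```

The tube is 26 mm ahead of the tips and 2 mm to +y, as planned. I'll advance about 48 mm with that small correction.

Call:
step_arm(
  steps=[
    {"wx":0,"wy":0,"wz":0,"dx":0.002,"dy":0.01,"dz":0,"jaw":0.3},
    {"wx":0,"wy":0,"wz":0,"dx":0,"dy":0.01,"dz":0,"jaw":0.3},
    {"wx":0,"wy":0,"wz":0,"dx":0,"dy":0.01,"dz":0,"jaw":0.3},
    {"wx":0,"wy":0,"wz":0,"dx":0,"dy":0.01,"dz":0,"jaw":0.3},
    {"wx":0,"wy":0,"wz":0,"dx":0,"dy":0,"dz":0,"jaw":0.3},
    {"wx":0,"wy":0,"wz":0,"dx":0,"dy":0,"dz":0,"jaw":0.3},
  ],
  squeeze=30,
)

```text
clock: 8.68
position: [535.0, 24.6, 77.7]
tool_rot: [0.002, 0.572, 0.82, -0.002]
wrist_force: [-0.1, -0.5, 0.3]
finger_gap: 0.424
```

Run:
```python
from h import *
s=cams.capture("scene");cv2.imwrite("pics/s6.png",cv2.resize(s["frame"][150:270,180:330,::-1],None,fx=5,fy=5,interpolation=cv2.INTER_CUBIC))
o=manip.get_obs();p=o["position"];w=o["tool_rot"];e=np.array((542.6,27.2))-p[:2];a=2*np.arctan2(w[2],w[1]);print(p,w,a-np.pi/2,"dx",e@[np.cos(a),np.sin(a)],"dy",e@[np.sin(a),-np.cos(a)])
```

```text
[535.01066902  24.57314954  77.77233275] [ 0.00169514  0.57194346  0.82028759 -0.00246458] 0.35304382427397885 dx -0.1592144086798779 dy 8.029504266997868
```

View pics/s6.png

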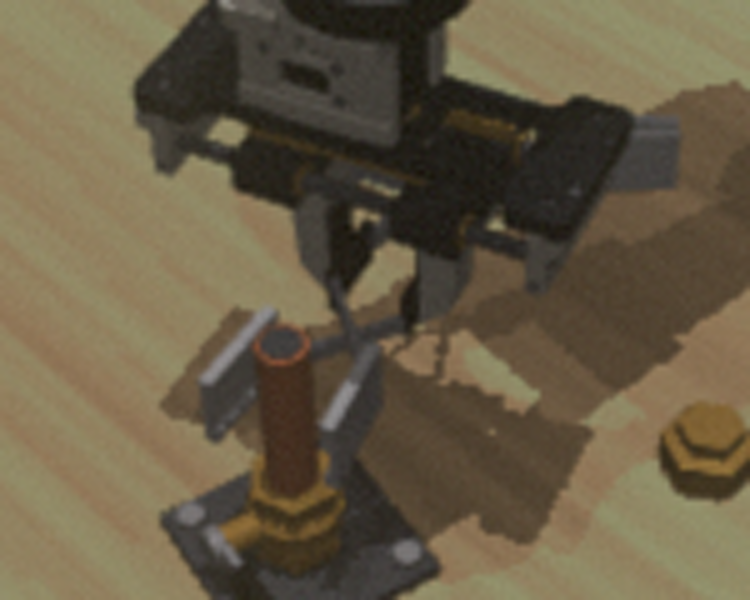

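The tube top at (283,347) sits between the pads, whose front tips are at (205,385) and (328,425), and the stub hasn't moved. I'll go the last 7 mm and hold there.

Call:
step_arm(
  steps=[
    {"wx":0,"wy":0,"wz":0,"dx":0,"dy":0.007,"dz":0,"jaw":0.3},
    {"wx":0,"wy":0,"wz":0,"dx":0,"dy":0,"dz":0,"jaw":0.3},
    {"wx":0,"wy":0,"wz":0,"dx":0,"dy":0,"dz":0,"jaw":0.3},
  ],
  squeeze=30,
)

```text
clock: 9.1
position: [541.7, 27.0, 77.8]
tool_rot: [0.002, 0.572, 0.82, -0.003]
wrist_force: [-0.2, -0.8, 0.0]
finger_gap: 0.424
```

Run:
```python
from h import *
s=cams.capture("scene");cv2.imwrite("pics/s7.png",cv2.resize(s["frame"][150:270,180:330,::-1],None,fx=5,fy=5,interpolation=cv2.INTER_CUBIC))
```

```text
(no output)
```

View pics/s7.png

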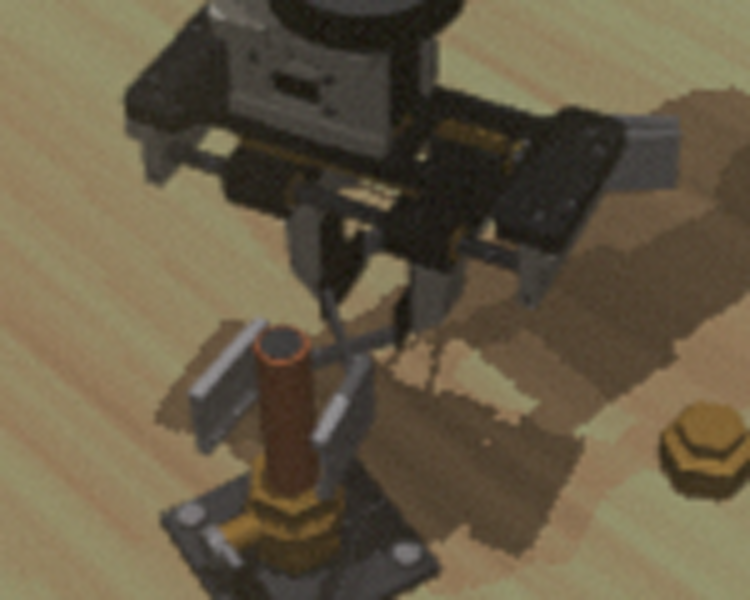

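Call:
step_arm(
  steps=[
    {"wx":0,"wy":0,"wz":0,"dx":0,"dy":0,"dz":0,"jaw":0.46},
    {"wx":0,"wy":0,"wz":0,"dx":0,"dy":0,"dz":0,"jaw":0.5},
    {"wx":0,"wy":0,"wz":0,"dx":0,"dy":0,"dz":0,"jaw":0.54},
    {"wx":0,"wy":0,"wz":0,"dx":0,"dy":0,"dz":0,"jaw":0.58},
    {"wx":0,"wy":0,"wz":0,"dx":0,"dy":0,"dz":0,"jaw":0.65},
    {"wx":0,"wy":0,"wz":0,"dx":0,"dy":0,"dz":0,"jaw":0.8},
    {"wx":0,"wy":0,"wz":0,"dx":0,"dy":0,"dz":0,"jaw":1},
    {"wx":0,"wy":0,"wz":0,"dx":0,"dy":0,"dz":0,"jaw":1},
  ],
  squeeze=30,
)

```text
clock: 10.15
position: [541.7, 26.8, 78.1]
tool_rot: [0.002, 0.572, 0.82, -0.002]
wrist_force: [-0.4, -0.3, -0.4]
finger_gap: 0.929
```

Run:
```python
from h import *
s=cams.capture("scene");cv2.imwrite("pics/s8.png",cv2.resize(s["frame"][150:270,180:330,::-1],None,fx=5,fy=5,interpolation=cv2.INTER_CUBIC))
```

```text
(no output)
```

View pics/s8.png

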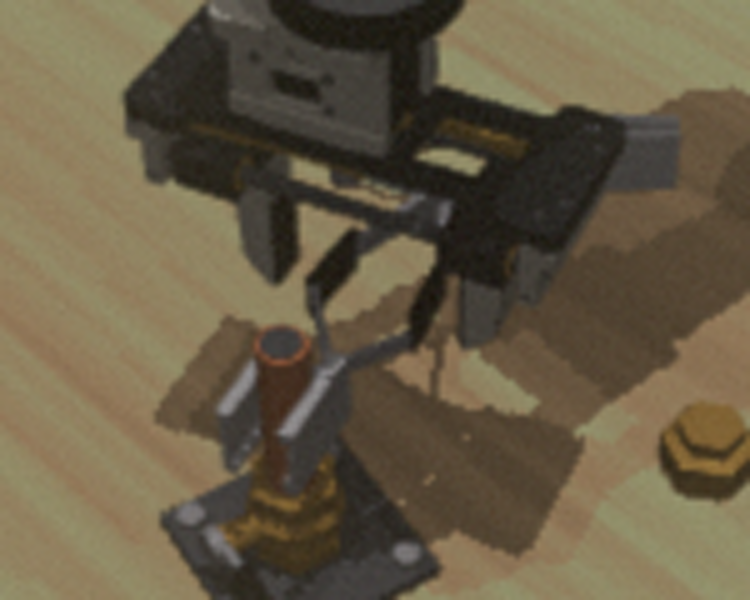

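The forceps have clamped on the tube and the fingers are clear of the grips. I'll back straight up, then toward the robot's right so the top view is clear.

Call:
step_arm(
  steps=[
    {"wx":0,"wy":0,"wz":0,"dx":0,"dy":0,"dz":-0.01,"jaw":1},
    {"wx":0,"wy":0,"wz":0,"dx":0,"dy":0,"dz":-0.025,"jaw":1},
    {"wx":0,"wy":0,"wz":0,"dx":0,"dy":0,"dz":-0.03,"jaw":1},
    {"wx":0,"wy":0,"wz":0,"dx":0,"dy":0,"dz":-0.03,"jaw":1},
    {"wx":0,"wy":0,"wz":0,"dx":0,"dy":0,"dz":-0.03,"jaw":1},
    {"wx":0,"wy":0,"wz":0,"dx":0,"dy":0,"dz":-0.03,"jaw":1},
    {"wx":0,"wy":0,"wz":0,"dx":-0.04,"dy":-0.02,"dz":0,"jaw":1},
    {"wx":0,"wy":0,"wz":0,"dx":-0.05,"dy":-0.02,"dz":0,"jaw":1},
    {"wx":0,"wy":0,"wz":0,"dx":-0.05,"dy":-0.02,"dz":0,"jaw":1},
    {"wx":0,"wy":0,"wz":0,"dx":-0.05,"dy":0,"dz":0,"jaw":1},
    {"wx":0,"wy":0,"wz":0,"dx":-0.05,"dy":0,"dz":0,"jaw":1},
    {"wx":0,"wy":0,"wz":0,"dx":-0.05,"dy":0,"dz":0,"jaw":1},
    {"wx":0,"wy":0,"wz":0,"dx":0,"dy":0,"dz":0,"jaw":1},
    {"wx":0,"wy":0,"wz":0,"dx":0,"dy":0,"dz":0,"jaw":1},
  ],
  squeeze=30,
)

```text
clock: 11.95
position: [586.9, -272.8, 251.2]
tool_rot: [0.007, 0.571, 0.821, -0.001]
wrist_force: [-0.8, 0.9, -0.1]
finger_gap: 0.996
```

Run:
```python
from h import *
s=cams.capture("scene");cv2.imwrite("pics/s9.png",cv2.resize(s["frame"][150:270,180:330,::-1],None,fx=5,fy=5,interpolation=cv2.INTER_CUBIC))
s=cams.capture("top");cv2.imwrite("pics/t9.png",cv2.resize(s["frame"][100:220,190:340,::-1],None,fx=5,fy=5,interpolation=cv2.INTER_CUBIC))
```

```text
(no output)
```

View pics/s9.png

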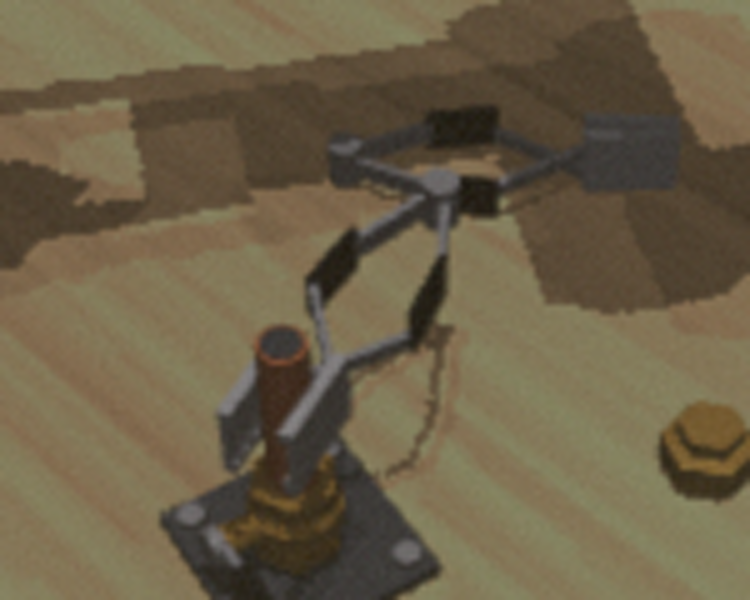

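View pics/t9.png

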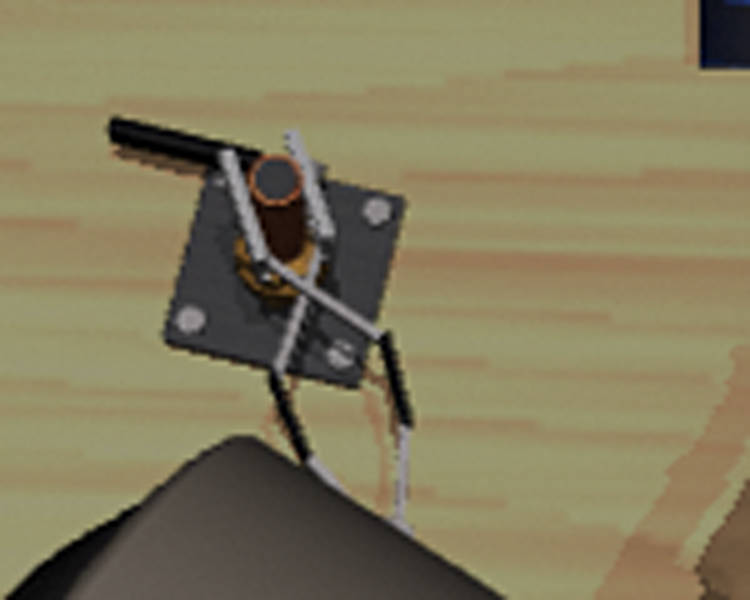

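Run:
```python
from h import *
s=cams.capture("scene");t=cams.capture("top")
def C(px,py,x0,y0,k): return x0+(px+.5)/k-.5,y0+(py+.5)/k-.5
def tri(a,b):
    A=np.zeros((3,3));B=np.zeros(3)
    for o,d in(ray(t,*C(*a,190,100,5)),ray(s,*C(*b,180,150,5))):
        d=d/np.linalg.norm(d);M=np.eye(3)-np.outer(d,d);A+=M;B+=M@o
    return np.linalg.solve(A,B)
for n,a,b in[("tipR",(292,133),(222,412)),("tipL",(228,152),(286,433)),("padLrear",(266,258),(342,362)),("gripR front",(384,336),(312,283)),("gripL front",(274,374),(413,328)),("gripR rear",(405,422),(352,234)),("tube",(277,181),(282,343))]:
    print(n,tri(a,b).round(1))
print("tube at130",onz(t,*C(277,181,190,100,5),130).round(1),onz(s,*C(282,344,180,150,5),130).round(1))
```

```text
tipR [644.7  47.6 106.7]
tipL [635.   73.5 107.8]
padLrear [592.1  57.4 103.1]
gripR front [564.2   8.8  93.7]
gripL front [548.3  53.1  87.2]
gripR rear [530.   -1.4  92.3]
tube [616.6  52.4 128.6]
tube at130 [615.6  52.9 130. ] [618.1  53.2 130. ]
```

The checks agree:
- **Height and level:** pad tops at z of about 107 and grip tops at about 91, so the forceps' underside is near z 70 and they are level.
- **Jaw position:** the tube sits about 24 mm behind the tips, so x is about 85 mm.
- **Valve stub:** still at its start position within measurement error.

I'll check the tee stub and then hand in.

Run:
```python
from h import *
t=cams.capture("top")["frame"];a=cv2.imread("pics/top0.png")[:,:,::-1]
print("tee diff",np.abs(t[125:185,115:180].astype(int)-a[125:185,115:180]).mean(), manip.get_obs()["wrist_force"],np.abs(manip.get_obs()["qd"]).max())
manip.close_job()
```

```text
tee diff 22.826495726495725 [ 0.13615217  0.40335625 -0.29071511] 0.004645940935928375
the job is handed in; nothing more can be done
```

Run:
```python
from h import *
t=cams.capture("top")["frame"][:,:,::-1];a=cv2.imread("pics/top0.png")
cv2.imwrite("pics/tee.png",cv2.resize(np.hstack([a[115:195,105:190],t[115:195,105:190]]),None,fx=4,fy=4))
```

```text
the job is handed in; nothing more can be done
```

Run:
```python
import cv2,numpy as np
a=cv2.imread("pics/top0.png")[100:220,190:340];b=cv2.resize(cv2.imread("pics/t9.png"),(150,120),interpolation=cv2.INTER_AREA)
print(np.abs(a.astype(int)-b)[2:12,5:95].mean(),a[2:12,5:95].mean(),b[2:12,5:95].mean())
```

```text
30.31111111111111 106.10444444444444 136.41555555555556
```

The forceps are clamped on the valve stub's bare tube and the job is handed in. One check, on the tee stub, was inconclusive.

I squeezed the rightmost forceps at 30 N, which opened the jaws fully. I then lifted them level, slid the open jaws around the tube, released, and backed the arm well clear. The clock stood at about 12 s of the 43 s allowed.

Last checks before handing in:
- **Jaw position:** the tube stands about 85 mm along the forceps, and 64 to 108 mm is allowed.
- **Height:** the pads span about z 71 to 107 mm, all on bare tube.
- **Level:** grip and pad heights agree with level to a few hundredths of a radian. Individual points scatter by several mm.
- **Valve stub:** the tube top is within about 1 mm of where it started.
- **Robot:** the gripper was open, at rest and far from everything, with almost no wrist force.

**Tee stub:** comparing images of it before and after gave a large difference (mean 22.8 grey levels). The later pictures are about 30 levels brighter even on empty bench, so lighting probably explains it. I could not take another picture after handing in to confirm. The arm was not near the tee stub after the first high pass at 226 mm, and no wrist force showed contact.

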